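Set a tube roller mixer to its fifth click and start it

TASK

Set the roller mixer's speed and start it: with a fingertip push the pointer dial clockwise, click by click, until it rests on the fifth click from its anticlockwise stop (the stop itself is not counted; it may already stand a few clicks up), and only then press the start button fully in and let it come out again. Work gently and only by pushing: do not pinch the dial, do not turn the round timer knob, and leave the tubes, the bottle and the tip box where they are.

Things in the scene. Friction and masses are not known exactly. Their poses are not given: they have to be found in the camera images.
- roller_mixer: White tube roller mixer, fixed, 260 (x) x 410 (y) x 100 mm: five rollers along its y (top 87 mm above the bench), and at its -y end a control housing 140 mm wide, 260 mm along x, with a level grey panel on top. On the panel at y = -135 mm: start button (x -95), pointer dial (x 0), timer knob (x +90). Origin: centre of the underside, on the bench; x away from the robot at yaw 0, z up.
- dial_axis (a point): Point on the pointer dial's vertical turning axis, at the panel's surface (100 mm above the bench). Axes as the mixer's. Black scale strokes on the panel, 43 mm from the axis, mark the dial's 8 click stops; they grow from 4 mm long at the first (anticlockwise stop) to 12 mm at the last.
- speed_dial (a joint): Angle of the pointer dial, rad, growing clockwise seen from above: 0 at the anticlockwise stop, 3.665 at the clockwise one. Sprung click stops every 0.5236 (30 deg); the fifth from the stop is 2.618. Between stops it springs into the nearer one; a click takes up to 0.1 N m (4 N at 27 mm). The pointer stands at 105 deg minus this angle, anticlockwise from the mixer's x.
- dial_nose (a point): Nose of the black pointer dial, 40 mm from the axis, 17 mm above the panel. The dial: round skirt 56 mm across, its top 8 mm above the panel; on it an upright grip bar, 8 to 28 mm above the panel, 13 mm thick from 22 mm behind the axis to 22 mm before it, then 9 mm thick out to the nose. A white line on top runs to the nose.
- start_button_top (a point): Centre of the top of the white round start button, 24 mm diameter, in a grey collar of 40 mm diameter and 12 mm height; its top stands 22 mm above the panel, 10 mm above the collar. It is pressed straight down.
- start_button (a joint): Travel of the start button, m: 0 out, 0.006 fully in; springs back when let go. Starts to move at 1.5 N, fully in at 5 N.
- timer_rim (a point): Point on the rim of the round timer knob (black, 38 mm diameter, 20 mm high, 90 mm from the pointer dial's axis towards the mixer's +x). Not to be turned.
- tube_large: Capped sample tube lying on the rollers along the mixer's y, 29 mm diameter, 115 mm long; origin at its middle. Leave alone.
- tube_small: Thinner capped sample tube lying on the rollers along the mixer's y, 17 mm diameter, 120 mm long; origin at its middle. Leave alone.
- reagent_bottle: White reagent bottle standing on the bench beside the control housing (its -y side), 60 mm diameter, 120 mm high; origin at the centre of its underside. Leave alone.
- tip_box: Box of pipette tips on the bench between the robot and the mixer, 84 x 120 mm, 62 mm high; origin at the centre of its underside. Leave alone.

How it is judged:
On the way, in this order (a step that is already met when the one before it is completed fails the run):
1. the pointer dial rests on its fifth click, with the start button still out (value of joint speed_dial between 2.448 and 2.788 rad and velocity of joint speed_dial between -0.3 and 0.3 rad/s and value of joint start_button below 0.002 m), for 0.3 s.
2. the start button is pressed in by the fingers (value of joint speed_dial between 2.448 and 2.788 rad and value of joint start_button above 0.0045 m and contact force between the fingers and start_button above 0.5 N), for 0.1 s.
At the end, for the whole second after the job is handed in: The pointer dial rests on the fifth click (2.618 rad, within 0.17), the start button has come out again (within 1.5 mm), the timer knob's rim is within 6 mm and the tubes, bottle and tip box are within 20 mm of where they were (value of joint speed_dial between 2.448 and 2.788 rad and velocity of joint speed_dial between -0.1 and 0.1 rad/s and value of joint start_button below 0.0015 m and distance of each of tube_large, tube_small, reagent_bottle, tip_box from where it was at the start of the episode below 0.02 m and distance of timer_rim from where it was at the start of the episode below 0.006 m); the robot touches nothing.
It fails at once if the start button is pressed in while the dial is not on its fifth click (value of joint start_button above 0.003 m and (value of joint speed_dial below 2.448 rad or value of joint speed_dial above 2.788 rad)).
It fails at once if the dial is pinched or forced (more than 20 N of finger force on it) (contact force between the fingers and speed_dial above 20 N).
It fails at once if the start button is hammered (more than 40 N) (contact force between the fingers and start_button above 40 N).
It fails at once if the timer knob is turned (distance of timer_rim from where it was at the start of the episode above 0.006 m).
It fails at once if a tube, the bottle or the tip box is shifted or lifted more than 20 mm (distance of any of tube_large, tube_small, reagent_bottle, tip_box from where it was at the start of the episode above 0.02 m).
It also fails if it takes over 51 s, if anything falls off the work surface, if the arm or the gripper's body presses on something with over 40 N, if the wrist force passes 120 N, or if a joint passes its speed limit or range.

ROBOT

A 6-joint arm with a two-finger parallel gripper is mounted at the origin on the work surface. World frame = base frame: x ahead of the robot, y to its left, z up, the work surface at z = 0. Lengths are in m, angles in rad, forces in N, time in s.
With the tool pointing down it reaches from about 0.3 to 0.75 m from the base axis. Payload 8.5 kg.
Tool frame: the origin (TCP) lies on the centre line of the jaws, within the pads' length; the fingertips stand 19 mm ahead of it and the grasp point (between the pads) is the TCP; z points along the fingers, y is the line along which they close (so a half turn about z gives the same grasp; the last joint's range is limited). The gripper opens to 88 mm and grips with 3 to 60 N. Pads are 18 mm wide; open, the fingers measure 123 mm over their backs; the gripper's body (75 mm by 187 mm) begins 45 mm behind the grasp point.
Start: joints at [-1.488, 0.381, 1.297, -0, 1.464, -0.215], TCP at [0.161, -0.526, 0.258] pointing down, gripper open.
Joint ranges: [-3.11, 3.11], [-0.89, 2.33], [0.22, 2.48], [-1.42, 4.56], [0.17, 2.85], [-2.88, 2.88]. Speed limits (rad/s): [2.39, 2.39, 3.14, 3.14, 3.14, 3.14].

INTERFACE

Orientations are given as [roll, pitch, yaw] about the fixed x, y, z axes, in that order (R = Rz(yaw) Ry(pitch) Rx(roll)).
In Python, from cell import sense, read_camera, get_calibration, finish_job, boxes_of, pinpoint gives the robot as it stands.
- The arm moves only by the tool move_arm, never from a script. Its argument "commands" is a list of rows, each a list of 5 numbers: the shift along the world's x, y, z in units of 30 mm (1.0 is 30 mm), then the turn about the world's z in units of 6 degrees (1.0 is 6 degrees), then the finger opening in mm, from 0 to 88.1. A call has exactly 10 rows; each row is the pose to reach, as a shift and turn from the pose commanded when the call began; what a row does not reach only later rows make up. A row lasts 1/12 s, in which the tool goes at most 41.7 mm and 7.16 degrees, less where a joint would pass 70% of its speed; a pose out of reach is approached as far as the arm can. A call with a gripper value outside its range is refused whole. The fingers move at their own pace and stop on an object; "grip_force" is the grip in N (left out, the last holds). Time passes only in rows, so rows that repeat a pose let the fingers close, or fill a call up. It gives the time, the measured TCP pose, the force, the opening and the grip force at its end, in the units of the state.
- sense(): the state, without advancing time (a new reading comes with each control period).
- read_camera(name): name is "scene" or "top" or "wrist"; returns (picture, depth): 400x640x3 uint8, red, green, blue; 400x640 float32, m along the optical axis (not along the pixel's ray), 0 where there is no reading.
- get_calibration(name): a dict with "intrinsics" (3x3 intrinsics, pixels), "R" (3x3) and "t" (3): a world point X has camera coordinates R X + t; the wrist camera has in their place "hand_eye" (4x4, takes a point from camera to tool coordinates, whose origin is the TCP and whose axes are the flange's). Camera axes: x right, y down, z forward; pixel columns grow to the right and rows downward; lengths in m; the calibration is good to about 2 mm. A picture is of the moment at which its call begins: read the wrist's pose just before it. get_calibration takes no time and is no camera call.
- finish_job(): hands the job in; it is judged then, once.
Trained networks look in the newest picture that a camera, given by its name, has taken for a name from the list of things; names that differ only in an ending like _2 or _b are one class to them, and where a whole thing is asked for, a point or a joint stands for the part that bears it (a point fixed in the world has none). Each returns a list of dicts, best first, with "conf" (0 to 1); they miss things now and then, are a little off and sometimes report something else, mostly with a low value. They report only what shows in the picture. A call takes as long as a camera call.
- boxes_of(name, camera): "bbox" ([centre column, centre row, width, height] in pixels, round what is visible of it).
- pinpoint(name, camera): "pixel" ([column, row] in pixels: a listed point, or the origin of a listed thing).
The state is a dict: "clock": time; "qpos": joint angles; "qd": joint speeds; "joint_efforts": joint torques, N m; "position": TCP position; "tool_rot": TCP orientation; "contact_force": force on the tool from outside, world axes, zero at the start; "moment": the same for the moment, N m; "grip_width": finger opening in m; "finger_force": force on a finger pad.
Only numpy, scipy, OpenCV 4.12 (cv2) and the standard library are available. Lean on these libraries where they do the work, as an engineer would, in place of code of your own. Each camera call takes 0.05 s, during which the arm holds its last target. There are 200 camera calls.

## Working session

There is one attempt and no reset: what is moved stays moved. The work goes in short steps, Python scripts to look and compute and a tool call to move; the robot and the scene stay as the last step left them, time stands still between calls to the robot, and variables do not carry over. Pictures are saved under pics/ and viewed, at most 10 in all, crops included, and the job is handed in when it is done.

Besides the shell and the picture viewer there is one more tool, called after "Emit:" as name(argument=value, ...), one argument or row to a line, values as JSON. move_arm: Moves the arm, as the interface text tells. Its arguments: {"type":"object","properties":{"commands":{"type":"array"},"grip_force":{"type":"number"}},"required":["commands"]}

```bash
mkdir -p pics
cat > h.py <<'E'
import numpy as np, cv2
from cell import *
def world(cam,px,z=None,depth=None):
    c=get_calibration(cam);K=np.array(c["intrinsics"]);R=np.array(c["R"]);t=np.array(c["t"])
    r=np.linalg.solve(K,[px[0],px[1],1.]);o=-R.T@t;d=R.T@r
    s=depth if depth is not None else (z-o[2])/d[2]
    return o+s*d
E
python3 - <<'E'
from h import *
print(sense())
for cam in("top","scene"):
    p,d=read_camera(cam);cv2.imwrite(f"pics/{cam}0.png",p[:,:,::-1]);np.save(cam+"d.npy",d)
    for n,z in(("dial_axis",.1),("dial_nose",.117),("start_button_top",.122),("timer_rim",.12),("roller_mixer",0),("reagent_bottle",0),("tip_box",0)):
        for r in pinpoint(n,cam)[:1]: print(cam,n,np.round(r["pixel"],1),round(r["conf"],2),world(cam,r["pixel"],z).round(4))
E
```

```text
{'clock': 0.0, 'qpos': array([-1.48829050e+00,  3.81219995e-01,  1.29823329e+00,  2.40975429e-05,
        1.46356688e+00, -2.15327655e-01]), 'qd': array([ 2.25993467e-04, -1.11861625e-03,  1.19711829e-03, -9.64929009e-04,
       -1.66102570e-05,  2.24244702e-04]), 'joint_efforts': array([-2.93842000e-03, -4.37934744e+01, -2.24557918e+01,  7.11874687e-02,
        3.52715096e-02, -8.66578830e-05]), 'position': array([ 0.16136627, -0.52555063,  0.25713412]), 'tool_rot': array([-3.14020323e+00, -3.28414848e-04,  2.97830663e-01]), 'contact_force': array([-0.48057989, -0.68116532,  0.93648061]), 'moment': array([0.02486628, 0.03679678, 0.00045185]), 'finger_force': 0.0, 'grip_width': 0.08843459477740168}
top dial_axis [399.3 181.5] 0.7 [ 0.5836 -0.1253  0.1   ]
top dial_nose [388.3 160.6] 0.83 [ 0.6176 -0.1043  0.117 ]
top start_button_top [406.8 234.5] 0.53 [ 0.4918 -0.1321  0.122 ]
top timer_rim [392.1 118.7] 0.79 [ 0.6894 -0.1118  0.12  ]
top roller_mixer [325.5 189. ] 0.84 [0.5816 0.0026 0.    ]
top reagent_bottle [476.5 206.1] 0.85 [ 0.5452 -0.2933  0.    ]
top tip_box [278.3 307.4] 0.76 [0.3541 0.0954 0.    ]
scene dial_axis [257.8 246.6] 0.77 [ 0.588  -0.1303  0.1   ]
scene dial_nose [283.6 242.5] 0.82 [ 0.6171 -0.0993  0.117 ]
scene start_button_top [226.6 204.2] 0.54 [ 0.4942 -0.1347  0.122 ]
scene timer_rim [301.6 277. ] 0.8 [ 0.6893 -0.1142  0.12  ]
scene roller_mixer [320.  249.3] 0.93 [ 0.5818 -0.0021  0.    ]
scene reagent_bottle [164.1 314.4] 0.77 [ 0.5476 -0.2934  0.    ]
```

Run:
```python
import cv2
a=cv2.imread("pics/top0.png")[90:270,330:510];b=cv2.imread("pics/scene0.png")[150:330,160:340]
cv2.imwrite("pics/crop0.png",cv2.resize(cv2.hconcat([a,b]),(800,400),interpolation=cv2.INTER_CUBIC))
```

```text
(no output)
```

View pics/crop0.png

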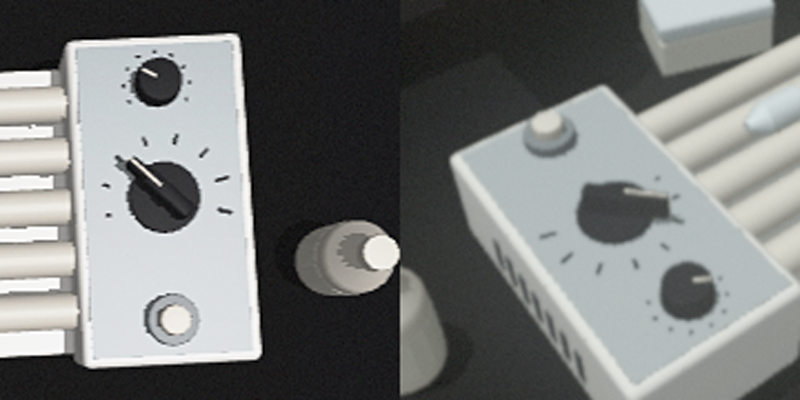

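View pics/top0.png

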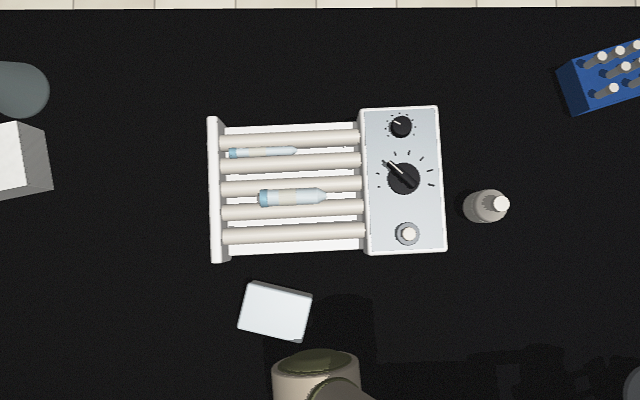

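The scene shows the dial's nose on the third stroke (angle about 1.05) at crop pixel (118,160). The fifth click is the stroke at (204,153), and the mixer's yaw is about +3°. I'll close the fingers and hover beside the dial to measure with the wrist camera.

Emit:
move_arm(
  commands=[
    [0.8,0.8,0,0.3,0],
    [1.6,1.6,0,0.6,0],
    [2.4,2.4,0,0.9,0],
    [3.2,3.2,0,1.2,0],
    [4,4,0,1.5,0],
    [4.8,4.8,0,1.8,0],
    [5.6,5.6,0,2.1,0],
    [6.4,6.4,0,2.4,0],
    [7.2,7.2,0,2.7,0],
    [8,8,0,3,0],
  ],
  grip_force=15,
)

```text
clock: 1.63
position: [0.4023, -0.2844, 0.2579]
tool_rot: [3.141, -0.0, 0.613]
contact_force: [-0.3, -0.7, -0.0]
grip_width: 0.0236
finger_force: 0.0
```

Emit:
move_arm(
  commands=[
    [0.8,0.8,0,0.3,0],
    [1.6,1.6,0,0.6,0],
    [2.4,2.4,0,0.9,0],
    [3.2,3.3,0,1.2,0],
    [4,4.1,0,1.5,0],
    [4.8,5,0,1.8,0],
    [5.4,5.8,0,2.1,0],
    [5.9,6.4,0,2.2,0],
    [6.1,6.7,0,2.2,0],
    [6.1,6.7,0,2.2,0],
  ],
)

```text
clock: 2.47
position: [0.585, -0.0833, 0.2574]
tool_rot: [-3.141, -0.0, 0.844]
contact_force: [-1.5, 0.9, -0.7]
grip_width: 0.0001
finger_force: 0.0
```

```bash
cat >> h.py <<'E'
from scipy.spatial.transform import Rotation as Ro
def wworld(s,px,z):
    c=get_calibration("wrist");K=np.array(c["intrinsics"]);H=np.array(c["hand_eye"])
    R=Ro.from_euler("xyz",s["tool_rot"]).as_matrix()
    o=R@H[:3,3]+s["position"];d=R@H[:3,:3]@np.linalg.solve(K,[px[0],px[1],1.])
    return o+(z-o[2])/d[2]*d
E
python3 - <<'E'
from h import *
s=sense();print(s["clock"],s["position"],s["tool_rot"],s["contact_force"],s["grip_width"])
p,d=read_camera("wrist");cv2.imwrite("pics/w1.png",p[:,:,::-1])
for n,z in(("dial_axis",.1),("dial_nose",.117),("start_button_top",.122),("timer_rim",.12)):
    for r in pinpoint(n,"wrist")[:1]: print(n,np.round(r["pixel"],1),round(r["conf"],2),wworld(s,r["pixel"],z).round(4))
E
```

```text
2.4667 [ 0.58499739 -0.08328929  0.25740059] [-3.14121732e+00 -3.36890708e-05  8.44422682e-01] [-1.54563745  0.93600788 -0.72041292] 9.939464504425178e-05
dial_axis [358.8 227.2] 0.63 [ 0.5845 -0.1322  0.1   ]
dial_nose [366.2 186.1] 0.65 [ 0.6149 -0.1023  0.117 ]
timer_rim [447.2 139.1] 0.96 [ 0.6847 -0.1136  0.12  ]
```

View pics/w1.png

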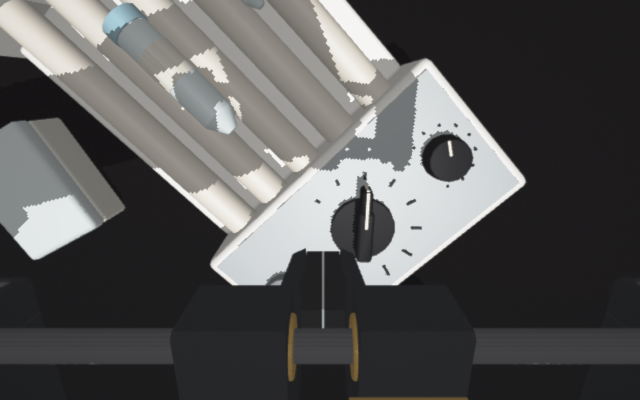

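Wrist view: the nose at (366,186) points between the strokes at (318,200) and (392,183), and the fingertip block is at (322,255). Next I'll lower beside the bar.

Emit:
move_arm(
  commands=[
    [0,0,-0.5,0,0],
    [0,0,-1,0,0],
    [0,0,-1.6,0,0],
    [0,0,-2.2,0,0],
    [0,0,-2.8,0,0],
    [0,0,-3.3,0,0],
    [0,0,-3.7,0,0],
    [0,0,-4,0,0],
    [0,0,-4.15,0,0],
    [0,0,-4.15,0,0],
  ],
)

```text
clock: 3.55
position: [0.584, -0.0853, 0.1327]
tool_rot: [-3.141, 0.0, 0.841]
contact_force: [0.1, 1.3, -1.1]
grip_width: 0.0007
finger_force: 0.0
```

Run:
```python
from h import *
s=sense();print(s["clock"],s["position"],s["tool_rot"],s["contact_force"])
p,d=read_camera("wrist");q,_=read_camera("top")
a=cv2.resize(q[130:230,340:470],(520,400),interpolation=cv2.INTER_CUBIC)
cv2.imwrite("pics/w2.png",np.hstack([cv2.resize(p[120:320,200:340],(280,400)),a])[:,:,::-1])
A=np.array([.587,-.131])
for th in range(48,-50,-12):
    t=np.radians(th);u=np.array([np.cos(t),np.sin(t)]);n=np.array([-u[1],u[0]])
    for hh in(22,): print(th,((A+.033*u+hh/1e3*n-s["position"][:2])/.03).round(2),(th-np.degrees(s["tool_rot"][2]))/6)
```

```text
3.55 [ 0.58398305 -0.08525467  0.13268912] [-3.14053541e+00  4.72989755e-04  8.41479615e-01] [ 0.06458015  1.26979311 -1.08993968]
48 [ 0.29 -0.22] -0.03553841095532562
36 [ 0.56 -0.29] -2.0355384109553256
24 [ 0.81 -0.41] -4.035538410955326
12 [ 1.02 -0.58] -6.035538410955326
0 [ 1.2  -0.79] -8.035538410955326
-12 [ 1.33 -1.04] -10.035538410955326
-24 [ 1.4 -1.3] -12.035538410955326
-36 [ 1.42 -1.58] -14.035538410955326
-48 [ 1.38 -1.85] -16.035538410955326
```

View pics/w2.png

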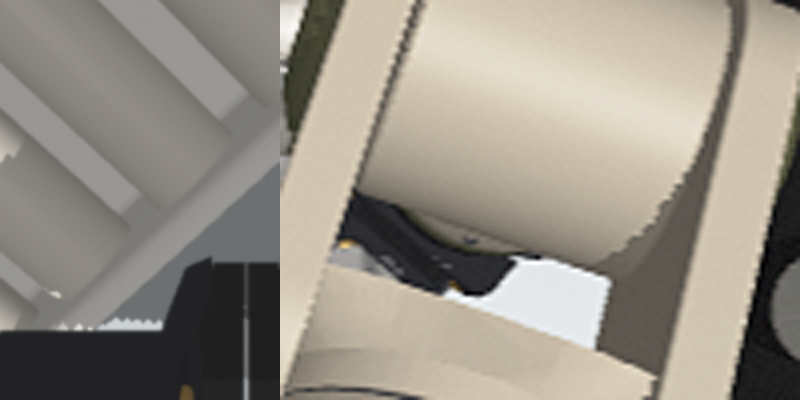

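The wrist crop missed the dial, and the arm hides it from the top camera. I'll make contact and push about one click along the arc.

Emit:
move_arm(
  commands=[
    [0.1,-0.07,0,0,0],
    [0.2,-0.15,0,0,0],
    [0.29,-0.22,0,0,0],
    [0.36,-0.235,0,-0.5,0],
    [0.42,-0.25,0,-1,0],
    [0.49,-0.27,0,-1.5,0],
    [0.56,-0.29,0,-2,0],
    [0.62,-0.32,0,-2.5,0],
    [0.69,-0.35,0,-3,0],
    [0.69,-0.35,0,-3,0],
  ],
)

```text
clock: 4.48
position: [0.6056, -0.0956, 0.1334]
tool_rot: [3.141, -0.0, 0.526]
contact_force: [0.0, 0.8, -0.1]
grip_width: 0.0008
finger_force: 0.1
```

Run:
```python
from h import *
s=sense();print(s["clock"],s["position"],s["tool_rot"],s["contact_force"])
p,d=read_camera("wrist");q,_=read_camera("scene")
a=cv2.resize(q[180:280,190:320],(520,400),interpolation=cv2.INTER_CUBIC)
cv2.imwrite("pics/w3.png",np.hstack([cv2.resize(p[120:320,280:420],(280,400)),a])[:,:,::-1])
for c in("wrist","scene"):
  for n,z in(("dial_axis",.1),("dial_nose",.117)):
    for r in pinpoint(n,c)[:1]: print(c,n,np.round(r["pixel"],1),round(r["conf"],2),(wworld(s,r["pixel"],z) if c=="wrist" else world(c,r["pixel"],z)).round(4))
```

```text
4.4833 [ 0.60558276 -0.09557359  0.13339065] [ 3.14118587e+00 -3.49943010e-04  5.26286487e-01] [ 0.04256869  0.84477777 -0.05182526]
wrist dial_nose [365.9 261.3] 0.97 [ 0.6195 -0.111   0.117 ]
scene dial_nose [283.3 247. ] 0.6 [ 0.6246 -0.1046  0.117 ]
```

View pics/w3.png

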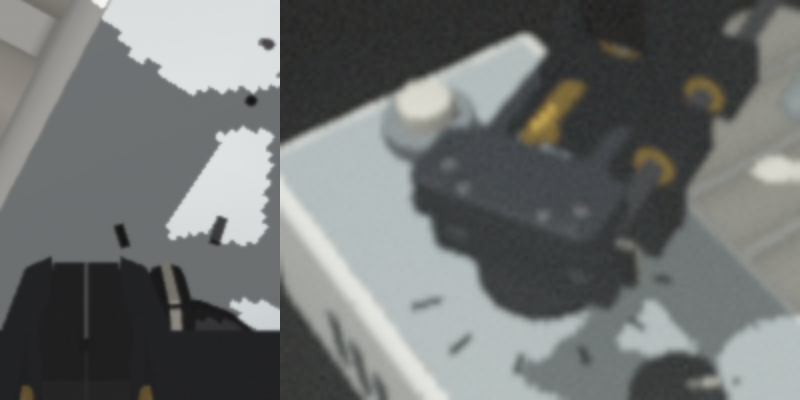

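The nose is touching the right finger (left view at about (170,270)) and the dial is turning with the tool, now near 30°. I'll keep following the arc.

Emit:
move_arm(
  commands=[
    [0.06,-0.03,0,-0.5,0],
    [0.12,-0.06,0,-1,0],
    [0.18,-0.1,0,-1.5,0],
    [0.23,-0.14,0,-2,0],
    [0.28,-0.18,0,-2.5,0],
    [0.33,-0.23,0,-3,0],
    [0.38,-0.28,0,-3.5,0],
    [0.43,-0.33,0,-4,0],
    [0.47,-0.38,0,-4.5,0],
    [0.51,-0.44,0,-5,0],
  ],
)

```text
clock: 5.62
position: [0.6204, -0.1082, 0.1332]
tool_rot: [-3.141, 0.0, 0.003]
contact_force: [0.3, 1.3, -0.2]
grip_width: 0.0001
finger_force: 0.5
```

```bash
cat > look.py <<'E'
from h import *
import sys
s=sense();print(s["clock"],s["position"],s["tool_rot"],s["contact_force"])
p,d=read_camera("wrist")
cv2.imwrite(f"pics/{sys.argv[1]}.png",cv2.resize(p[120:320,260:460],(500,500))[:,:,::-1])
for r in pinpoint("dial_nose","wrist")[:1]:
    w=wworld(s,r["pixel"],.117)[:2]-[.587,-.131];print(np.round(r["pixel"]),r["conf"],w,np.degrees(np.arctan2(w[1],w[0])))
E
python3 look.py w4
```

```text
5.6167 [ 0.62038076 -0.10823602  0.133239  ] [-3.14114275e+00  1.09857033e-04  2.78268800e-03] [ 0.25284603  1.33225399 -0.21740901]
[364. 260.] 0.89 [0.03885418 0.0032385 ] 4.764595171757397
```

Emit:
move_arm(
  commands=[
    [0.04,-0.06,0,-0.5,0],
    [0.07,-0.12,0,-1,0],
    [0.1,-0.18,0,-1.5,0],
    [0.13,-0.25,0,-2,0],
    [0.15,-0.31,0,-2.5,0],
    [0.17,-0.38,0,-3,0],
    [0.19,-0.44,0,-3.5,0],
    [0.2,-0.51,0,-4,0],
    [0.21,-0.58,0,-4.5,0],
    [0.21,-0.58,0,-4.5,0],
  ],
)

```text
clock: 6.55
position: [0.6267, -0.126, 0.1332]
tool_rot: [-3.141, -0.0, -0.467]
contact_force: [-0.1, 0.5, 0.2]
grip_width: 0.0003
finger_force: 0.3
```

```bash
python3 look.py w5
```

```text
6.55 [ 0.62671557 -0.12600268  0.13323513] [-3.14147444e+00 -1.59703352e-04 -4.66694914e-01] [-0.06441022  0.54701192  0.2496321 ]
[365. 258.] 0.6 [ 0.03653516 -0.01550263] -22.992521513757044
```

View pics/w5.png

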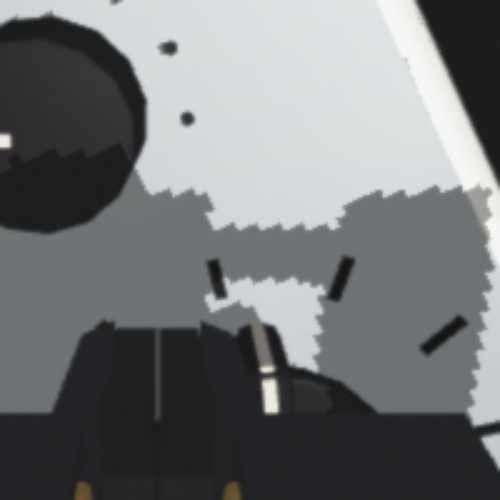

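The nose at (260,345) sits midway between strokes 4 (217,278) and 5 (342,278), with strokes 6 and 7 at (445,335) and (487,430). A little more pushes it over the click, then I'll back off.

Emit:
move_arm(
  commands=[
    [0.005,-0.04,0,-0.3,0],
    [0.01,-0.08,0,-0.6,0],
    [0.01,-0.12,0,-0.9,0],
    [0.01,-0.16,0,-1.2,0],
    [0.01,-0.21,0,-1.5,0],
    [0.01,-0.21,0,-1.5,0],
    [0.01,-0.21,0,-1.5,0],
    [0.01,-0.21,0,-1.5,0],
    [0.01,-0.21,0,-1.5,0],
    [0.01,-0.21,0,-1.5,0],
  ],
)

```text
clock: 7.48
position: [0.6269, -0.1321, 0.1332]
tool_rot: [3.142, 0.0, -0.623]
contact_force: [-0.4, 0.7, -0.3]
grip_width: 0.0003
finger_force: 0.0
```

```bash
python3 look.py w6
```

```text
7.4833 [ 0.62694513 -0.13210807  0.13324724] [ 3.14155040e+00  4.37233683e-05 -6.22857474e-01] [-0.41336866  0.74790344 -0.31672976]
[383. 259.] 0.77 [ 0.02807904 -0.02739912] -44.297833486350385
```

View pics/w6.png

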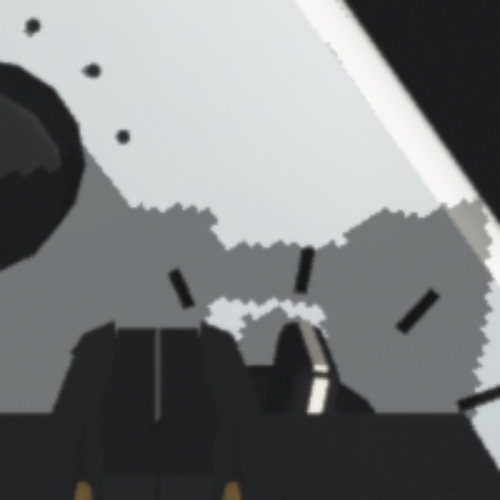

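The dial has clicked ahead of the finger, and the nose (310,340) points at stroke 5 (305,270) with a clear gap. I'll lift straight up and go over the button.

Emit:
move_arm(
  commands=[
    [0,0,0.3,0,0],
    [0,0,0.8,0,0],
    [0,0,1.4,0,0],
    [0,0,2,0,0],
    [-0.8,0,2,0,0],
    [-1.8,0,2,0,0],
    [-2.8,0,2,0,0],
    [-3.7,0,2,0,0],
    [-4.3,0,2,0,0],
    [-4.5,0,2,0,0],
  ],
)

```text
clock: 8.42
position: [0.4901, -0.132, 0.1942]
tool_rot: [3.141, -0.0, -0.624]
contact_force: [0.3, -0.3, -0.1]
grip_width: 0.0005
finger_force: 0.0
```

Run:
```python
from h import *
s=sense();print(s["clock"],s["position"],s["contact_force"])
p,d=read_camera("wrist");q,_=read_camera("scene")
a=cv2.resize(q[170:290,190:340],(500,400),interpolation=cv2.INTER_CUBIC)
cv2.imwrite("pics/w7.png",np.hstack([cv2.resize(p[:,320:],(300,400)),a])[:,:,::-1])
for c in("wrist","scene"):
  for n,z in(("dial_axis",.1),("dial_nose",.117),("start_button_top",.122)):
    for r in pinpoint(n,c)[:1]: print(c,n,np.round(r["pixel"],1),round(r["conf"],2),(wworld(s,r["pixel"],z) if c=="wrist" else world(c,r["pixel"],z)).round(4))
```

```text
8.4167 [ 0.49009491 -0.1319586   0.19423647] [ 0.30828199 -0.25642573 -0.05707123]
wrist dial_axis [228.   92.3] 0.94 [ 0.5873 -0.1311  0.1   ]
wrist dial_nose [224.   14.4] 0.98 [ 0.6161 -0.1588  0.117 ]
wrist start_button_top [325.6 217.5] 0.97 [ 0.4929 -0.1367  0.122 ]
scene dial_axis [257.6 244.1] 0.94 [ 0.5832 -0.1279  0.1   ]
scene dial_nose [252.3 261.6] 0.64 [ 0.6222 -0.1574  0.117 ]
```

View pics/w7.png

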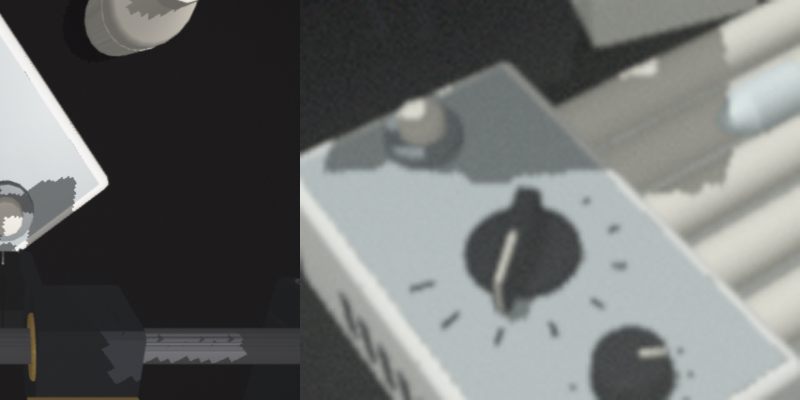

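The dial rests on stroke 5 (scene pixel (498,337); the wrist fix gives −44°), and the button is at (0.493, −0.136). Now I'll press it.

Emit:
move_arm(
  commands=[
    [0.05,-0.06,-0.4,0,0],
    [0.09,-0.12,-0.9,0,0],
    [0.09,-0.12,-1.3,0,0],
    [0.09,-0.12,-1.55,0,0],
    [0.09,-0.12,-1.7,0,0],
    [0.09,-0.12,-1.76,0,0],
    [0.09,-0.12,-1.82,0,0],
    [0.09,-0.12,-1.88,0,0],
    [0.09,-0.12,-1.92,0,0],
    [0.09,-0.12,-1.92,0,0],
  ],
)

```text
clock: 9.65
position: [0.4947, -0.1357, 0.136]
tool_rot: [-3.141, -0.0, -0.624]
contact_force: [-2.6, 2.3, 5.1]
grip_width: 0.0001
finger_force: 2.2
```

Emit:
move_arm(
  commands=[
    [0,0,-0.02,0,0],
    [0,0,-0.03,0,0],
    [0,0,-0.04,0,0],
    [0,0,-0.05,0,0],
    [0,0,-0.05,0,0],
    [0,0,-0.05,0,0],
    [0,0,-0.05,0,0],
    [0,0,-0.05,0,0],
    [0,0,-0.05,0,0],
    [0,0,-0.05,0,0],
  ],
)

```text
clock: 10.48
position: [0.4948, -0.1357, 0.1353]
tool_rot: [-3.141, -0.001, -0.624]
contact_force: [-4.6, 3.6, 13.3]
grip_width: 0.0005
finger_force: 6.6
```

The force has risen to 13 N with only 0.7 mm of travel, so the button is on its stop. Releasing.

Emit:
move_arm(
  commands=[
    [0,0,0.1,0,0],
    [0,0,0.3,0,0],
    [0,0,0.6,0,0],
    [0,0,1,0,0],
    [0,0,1.6,0,0],
    [0,0,2.2,0,0],
    [0,0,2.8,0,0],
    [0,0,3.2,0,0],
    [0,0,3.5,0,0],
    [0,0,3.5,0,0],
  ],
)

```text
clock: 11.32
position: [0.4952, -0.1362, 0.2411]
tool_rot: [-3.141, -0.004, -0.624]
contact_force: [0.9, -0.3, -0.5]
grip_width: 0.0005
finger_force: 0.0
```

Run:
```python
from h import *
s=sense();print(s["clock"],s["position"],s["contact_force"])
p,d=read_camera("wrist")
for n,z in(("dial_axis",.1),("dial_nose",.117),("start_button_top",.122)):
    for r in pinpoint(n,"wrist")[:1]: print(n,round(r["conf"],2),wworld(s,r["pixel"],z).round(4))
b=pinpoint("start_button_top","wrist")[0]["pixel"]
c=np.round(b).astype(int);R=Ro.from_euler("xyz",s["tool_rot"]).as_matrix();H=np.array(get_calibration("wrist")["hand_eye"]);K=np.array(get_calibration("wrist")["intrinsics"])
dep=d[c[1],c[0]];X=R@(H[:3,:3]@np.linalg.solve(K,[b[0],b[1],1])*dep+H[:3,3])+s["position"];print("button 3d",X)
```

```text
11.3167 [ 0.49522978 -0.13618802  0.24107298] [ 0.94615489 -0.33176474 -0.54587815]
dial_axis 0.65 [ 0.5866 -0.1306  0.1   ]
dial_nose 0.92 [ 0.6152 -0.1591  0.117 ]
start_button_top 0.69 [ 0.4927 -0.1355  0.122 ]
button 3d [ 0.49299593 -0.13565387  0.12291186]
```

The button is out again (top at 0.123 m), the dial is still on the fifth click, and the arm is clear.

```bash
python3 -c "
from cell import *
print(finish_job())"
```

```text
the job is handed in; nothing more can be done
None
```

I pushed the dial to its fifth click, pressed the start button fully in and let it come out again, then handed the job in at about 11 s; the hand-in returned no verdict.

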